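Unlock the medicine box and hold the key turned

ROBOT

A 6-joint arm with a two-finger parallel gripper is mounted at the origin on a cart in front of the work surface, level with it; the furniture and walls round the work are solid. World frame = base frame: x ahead of the robot, y to its left, z up, the work surface at z = 0. Lengths are in m, angles in rad, forces in N, time in s.
With the tool pointing down it reaches from about 0.225 to 0.875 m from the base axis. Payload 3.4 kg.
Tool frame: the origin (TCP) lies at the very end of the fingers, on their centre line; the grasp point (between the pads) lies 19 mm behind it; z points along the fingers, y is the line along which they close (so a half turn about z gives the same grasp; the last joint's range is limited). The gripper opens to 85 mm and grips with 20 to 120 N. Pads are 22 mm wide; open, the fingers measure 114 mm over their backs; the gripper's body (76 mm by 85 mm) begins 54 mm behind the grasp point. The pads swing forward as they close: fully open they stand 13 mm farther back than shut.
Start: joints at [1.144, 0.276, 1.505, -0, 1.361, -0.121], TCP at [0.173, 0.548, 0.2] pointing down, gripper open.
Joint ranges: [-2.89, 2.89], [-0.75, 2.08], [0.22, 2.7], [-1.18, 4.32], [0.11, 2.71], [-2.7, 2.7]. Speed limits (rad/s): [2.57, 2.57, 3.14, 3.14, 3.14, 3.14].

INTERFACE

Orientations are given as a unit quaternion [w, x, y, z].
In Python, from rig import readout, vision, manip gives the robot as it stands.
- The arm moves only by the shell command python3 -m handwheel 'ROWS' [FORCE]. ROWS is JSON, a list of rows, each a list of 3 entries, a list of its own where there are three numbers: the shift along the tool's x, y, z in mm, then the turn, a rotation vector about the tool's x, y, z in units of 6 degrees (1.0 is 6 degrees), then the closure, from -1 (fully open) to 1 (shut), so that 0 is half open. A call has 1 to 20 rows; each row shifts and turns the commanded pose from where the row before left it, along the tool's axes as they then stand; what a row does not reach is not made up. A row lasts 1/8 s, in which the tool goes at most 62.5 mm and 10.7 degrees, less where a joint would pass 70% of its speed; a pose out of reach is approached as far as the arm can. A call is refused whole if a number of a shift passes 62.5 or a number of a turn 1, either way. A call with a gripper value outside its range is refused whole. The fingers move at their own pace and stop on an object; FORCE is the grip in N (left out, the last holds). Time passes only in rows, so rows that do not move let the fingers close. It gives the time, the measured TCP pose, the force, the opening and the grip force at its end, in the units of the state.
- readout.get_state(): the state, without advancing time (a new reading comes with each control period).
- vision.get_image(name): name is "scene" or "top"; returns the picture (420x560x3 uint8, blue, green, red); there is no depth.
- vision.camera_params(name): a dict with "intrinsics" (3x3 intrinsics, pixels), "rvec" (rotation vector, rad) and "tvec" (3), from world to camera coordinates, as OpenCV has them. Camera axes: x right, y down, z forward; pixel columns grow to the right and rows downward; lengths in m; the calibration is good to about 2 mm. A picture is of the moment at which its call begins. camera_params takes no time and is no camera call.
- manip.sign_off(): hands the job in; it is judged then, once.
The state is a dict: "clock": time; "qpos": joint angles; "qd": joint speeds; "effort": joint torques, N m; "position": TCP position; "ee_rot": TCP orientation; "contact_force": force on the tool from outside, world axes, zero at the start; "moment": the same for the moment, N m; "width": finger opening in m; "gripper_force": force on a finger pad.
Only numpy, scipy, OpenCV 4.12 (cv2) and the standard library are available. Lean on these libraries where they do the work, as an engineer would, in place of code of your own. Each camera call takes 0.05 s, during which the arm holds its last target. There are 200 camera calls.

TASK

Take the key with the red bow out of the wooden stand, push it fully home in the keyhole on the lid of the white medicine box, working it past the stiff pins, and turn it clockwise a quarter turn, as far as it goes. The lock springs back, so finish with the key still in your grip and held turned; leave the blue key in its place and do not shift the egg timer, the mug or the spice jar.

Things in the scene. Friction and masses are not known exactly. Their poses are not given: they have to be found in the camera images.
- key_red_bow (a point): centre of the bow (grip) of the loose key with the red plastic bow, which stands upright, bit down, in one of the two slots of the wooden stand. Bow 30 mm wide (x), 9 mm thick (y), 32 mm high (z); pinch it across its thickness, along y. z points up the shank, away from the bit. About 40 g; the key is the same turned half round
- key_red_collar (a point): centre of the underside of the red key's steel collar (14 mm across, 4 mm high), 32 mm below the bow's centre, same axes. Under it a 5 mm round shank carries a flat bit 16 mm wide (x), 5 mm thick (y), from 7 to 19 mm below this point, with a rounded lower edge. The collar's underside lies on the lock plate when the key is fully home
- key_blue_bow (a point): centre of the bow of the other key, the same but blue; it stands in the other slot and is to be left there
- key_stand: fixed wooden block 50 (x) x 130 (y) x 30 mm high, origin at the centre of its underside; two slots along its y, 35 mm either side of its centre, each 19 mm long, 8 mm wide, 24 mm deep. The keys' collars rest on its top, so a bow's centre stands 62 mm above the worktop; the keys lift straight out
- lockbox: fixed white steel medicine box, 130 (x) x 180 (y) x 75 mm high, green cross on its lid; origin at the centre of its underside. The lock is in the lid, 35 mm to its -y side, under a square steel plate (46 mm wide, 5 mm thick, its top 78 mm above the worktop)
- keyhole (a point): centre of the keyhole's mouth in the upper face of the lock plate. A slot straight down, 18 mm long along this point's y, 7 mm wide along x, mouth bevelled 2 mm; the key's x axis must lie along this y (either way round). Two opposed pairs of sticky pins, 11 and 15 mm down, stand 2.5 mm into it from its long sides and stay where pushed: 6 to 12 N down to pass them, less if the key is rocked
- lock_plug (a joint): angle of the lock's plug under the plate, rad: 0 at rest, grows clockwise seen from above to a stop at 1.5 (red dot to green dot). A spring takes it back: 0.03 Nm at 0, 0.09 Nm at the stop. The key turns only when fully home (its bit below the plate) and has about 0.13 rad of play, so it turns that much more than the plug
- egg_timer: green and white egg timer, 61 mm across, 58 mm high, loose; origin at the centre of its underside
- mug: blue mug, 84 mm across, 96 mm high, loose; origin under its middle
- spice_jar: spice jar with black lid, 41 mm across, 105 mm high, loose; origin at the centre of its underside
There are look-alikes about, which are no part of the job. Of the things that look like the part that bears key_blue_bow, the smallest one is meant.

How it is judged:
On the way, in this order (a step that is already met when the one before it is completed fails the run):
1. the red key is lifted clear of the stand (z of key_red_collar in the frame of key_stand above 0.055 m and contact force between the fingers and key_red above 0.5 N), for 0.1 s.
2. the red key is fully home in the keyhole (z of key_red_collar in the frame of keyhole below 0.002 m and horizontal distance between key_red_collar and keyhole below 0.004 m), for 0.1 s.
At the end, for the whole second after the job is handed in: the plug stays turned more than 1.25 rad (stop 1.5) against its spring, the red key fully home (collar within 3.5 mm of the plate, centred within 4 mm, upright within 0.2 rad) and still gripped by the fingers; the blue key stands in its slot (value of joint lock_plug above 1.25 rad and z of key_red_collar in the frame of keyhole below 0.0035 m and horizontal distance between key_red_collar and keyhole below 0.004 m and angle between key_red_bow's own z axis and vertical below 0.2 rad and contact force between the fingers and key_red above 1 N and horizontal distance between key_blue_bow and key_stand below 0.045 m and z of key_blue_bow in the frame of key_stand below 0.067 m); the arm keeps its last pose, push and grip.
It fails at once if the blue key is shifted by more than 10 mm (distance of key_blue_bow from where it was at the start of the episode above 0.01 m).
It fails at once if the egg timer, the mug or the spice jar is shifted by more than 20 mm (distance of any of egg_timer, mug, spice_jar from where it was at the start of the episode above 0.02 m).
It also fails if it takes over 53 s, if anything falls off the work surface, if the arm or the gripper's body presses on something with over 40 N, if the wrist force passes 120 N, or if a joint passes its speed limit or range.

## Working session

There is one attempt and no reset: what is moved stays moved. The work goes in short steps, Python scripts to look and compute and a shell command to move; the robot and the scene stay as the last step left them, time stands still between calls to the robot, and variables do not carry over. Pictures are saved under pics/ and viewed, at most 10 in all, crops included, and the job is handed in when it is done.

```bash
ls; mkdir -p pics
python3 - <<'E'
from rig import readout, vision
import cv2,numpy as np
s=readout.get_state();print(s)
for n in("scene","top"):
    im=vision.get_image(n);cv2.imwrite(f"pics/{n}0.png",im)
    p=vision.camera_params(n);R=cv2.Rodrigues(np.array(p["rvec"],float))[0];print(n,p["intrinsics"],"C",-R.T@np.array(p["tvec"]).ravel(),R)
E
```

```text
pics
{'clock': 0.0, 'qpos': array([ 1.14398118e+00,  2.76599050e-01,  1.50613222e+00,  1.64575762e-05,
        1.36068201e+00, -1.21015966e-01]), 'qd': array([-0.00200202, -0.00107662,  0.00075761,  0.00201009, -0.00015846,
        0.00088706]), 'effort': array([ 2.44277340e-03, -4.16771364e+01, -2.45807236e+01,  3.70048883e-04,
        1.07524931e-02,  1.76168055e-05]), 'position': array([0.17287416, 0.54779262, 0.19943781]), 'ee_rot': array([-2.53988352e-04,  1.52306173e-01,  9.88332940e-01, -8.74197772e-04]), 'contact_force': array([-0.37948524,  0.22584152,  0.65261622]), 'moment': array([-0.02264173,  0.02962779, -0.03860014]), 'gripper_force': 0.0, 'width': 0.08564259282509912}
scene [[385.85753539   0.         280.7014325 ]
 [  0.         385.85753539 203.54587225]
 [  0.           0.           1.        ]] C [-0.15964926 -0.07318814  0.44054969] [[ 0.1112251  -0.99366569 -0.016046  ]
 [-0.43642039 -0.03433161 -0.89908764]
 [ 0.89284165  0.10700391 -0.43747451]]
top [[442.85750033   0.         271.68194756]
 [  0.         442.85750033 209.11199257]
 [  0.           0.           1.        ]] C [0.45162453 0.04670508 1.05114684] [[ 0.01543553 -0.99959514  0.0239019 ]
 [-0.99039756 -0.01856929 -0.1369958 ]
 [ 0.13738417 -0.02155778 -0.99028322]]
```

View pics/scene0.png

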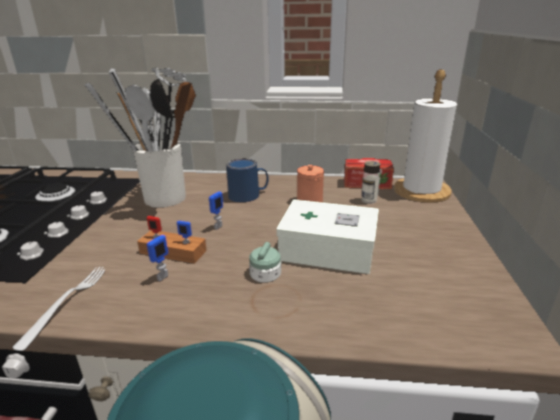

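View pics/top0.png

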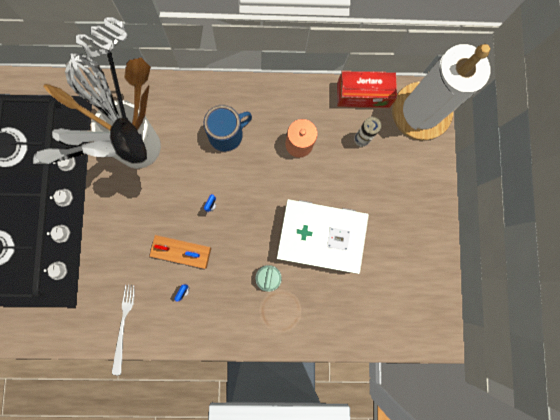

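```bash
cat > h.py <<'E'
import cv2,numpy as np
from rig import vision
def cam(n):
    p=vision.camera_params(n);R=cv2.Rodrigues(np.array(p["rvec"],float))[0]
    return np.array(p["intrinsics"]),R,np.array(p["tvec"],float).ravel()
def ray(n,uv):
    K,R,t=cam(n);d=R.T@np.linalg.inv(K)@np.array([uv[0],uv[1],1.]);return -R.T@t,d/np.linalg.norm(d)
def plane(n,uv,z):
    c,d=ray(n,uv);return c+d*(z-c[2])/d[2]
def tri(a,b):
    (c1,d1),(c2,d2)=ray("scene",a),ray("top",b)
    s=np.linalg.lstsq(np.c_[d1,-d2],c2-c1,rcond=None)[0];p,q=c1+s[0]*d1,c2+s[1]*d2
    return (p+q)/2,np.linalg.norm(p-q)
def proj(n,X):
    K,R,t=cam(n);x=K@(R@np.array(X)+t);return x[:2]/x[2]
E
python3 - <<'E'
from h import *
s=cv2.imread("pics/scene0.png");t=cv2.imread("pics/top0.png")
A=cv2.resize(s[195:275,130:290],None,fx=5,fy=5,interpolation=cv2.INTER_CUBIC)
cv2.imwrite("pics/c1.png",np.vstack([cv2.resize(s[205:265,130:230],(800,480)[:2],interpolation=cv2.INTER_CUBIC)]))
a=cv2.resize(t[225:275,140:220],(480,300),interpolation=cv2.INTER_CUBIC);b=cv2.resize(t[195:275,270:374],(390,300),interpolation=cv2.INTER_CUBIC)[:,:320]
c=cv2.resize(s[205:260,130:218],(480,300),interpolation=cv2.INTER_CUBIC);d=cv2.resize(s[200:240,320:363],(320,300),interpolation=cv2.INTER_CUBIC)
cv2.imwrite("pics/c1.png",np.vstack([np.hstack([a,b]),np.hstack([c,d])]))
print(proj("top",(.173,.548,.2)),proj("scene",(.173,.548,.2)))
for n,im in(("scene",s),("top",t)):
    h=cv2.cvtColor(im,cv2.COLOR_BGR2HSV)
    for k,m in(("red",cv2.inRange(h,(0,200,80),(5,255,255))|cv2.inRange(h,(172,200,80),(180,255,255))),("blue",cv2.inRange(h,(112,150,80),(128,255,255))),("orange",cv2.inRange(h,(6,150,80),(18,255,255)))):
        N,_,st,ce=cv2.connectedComponentsWithStats(m)
        print(n,k,[(st[i].tolist(),ce[i].round(1).tolist()) for i in range(1,N) if st[i,4]>12])
E
```

```text
[-21.62754925 422.92448675] [-193.80856403  244.52168763]
scene red []
scene blue [([210, 192, 12, 21, 110], [214.6, 202.2]), ([178, 222, 12, 15, 76], [185.2, 227.2]), ([148, 236, 19, 26, 206], [156.3, 249.8])]
scene orange [([148, 230, 6, 7, 18], [150.8, 232.9]), ([168, 234, 35, 18, 299], [183.6, 243.4]), ([140, 237, 10, 6, 26], [143.8, 239.7])]
top red [([344, 72, 52, 17, 354], [372.1, 78.9]), ([360, 84, 11, 4, 29], [365.1, 85.5]), ([351, 90, 11, 3, 22], [355.9, 91.1]), ([366, 91, 9, 3, 15], [370.1, 91.7]), ([376, 91, 11, 3, 23], [381.3, 92.0]), ([340, 99, 7, 6, 19], [343.3, 101.0]), ([363, 98, 11, 9, 50], [368.9, 102.8]), ([383, 99, 10, 8, 20], [388.2, 103.2]), ([154, 245, 15, 5, 46], [161.0, 247.2])]
top blue []
top orange [([125, 58, 25, 68, 643], [136.2, 79.3]), ([340, 76, 2, 21, 26], [340.2, 84.6]), ([44, 85, 67, 45, 371], [71.1, 102.7]), ([343, 93, 53, 3, 122], [368.4, 94.0]), ([390, 98, 6, 7, 20], [392.9, 100.6]), ([150, 236, 61, 33, 1101], [180.0, 251.7]), ([378, 408, 11, 12, 31], [381.8, 413.9])]
```

View pics/c1.png

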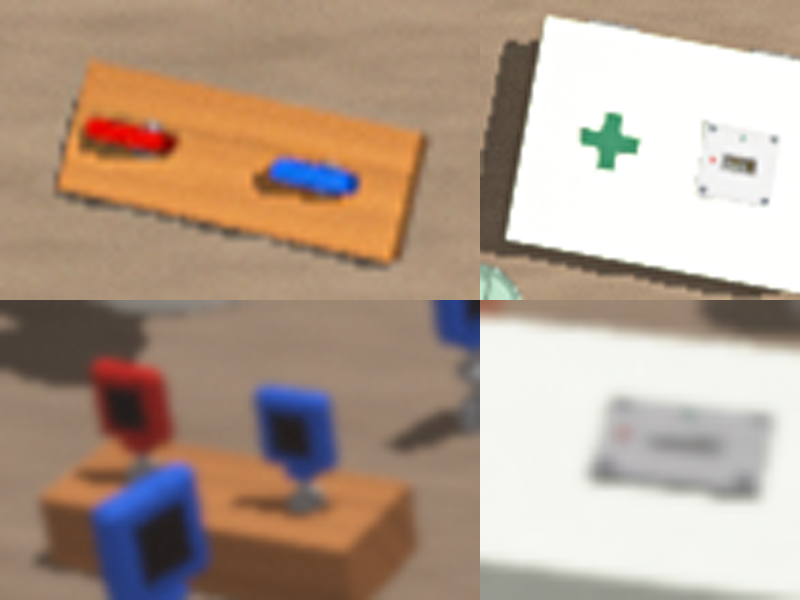

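```bash
cat > m.py <<'E'
from h import *
def mask(im,roi,lo,hi,hshift=0):
    x0,y0,x1,y1=roi;h=cv2.cvtColor(cv2.resize(im[y0:y1,x0:x1],None,fx=4,fy=4,interpolation=cv2.INTER_CUBIC),cv2.COLOR_BGR2HSV)
    h[...,0]=(h[...,0].astype(int)+hshift)%180
    m=cv2.inRange(h,lo,hi);c=max(cv2.findContours(m,cv2.RETR_EXTERNAL,cv2.CHAIN_APPROX_NONE)[0],key=cv2.contourArea)
    return (c.reshape(-1,2)+.5)/4-.5+np.array([x0,y0])
def rect(P): return cv2.minAreaRect(P.astype(np.float32))
def cen(c):
    c=c.astype(np.float32).reshape(-1,1,2);m=cv2.moments(c);return np.array([m['m10'],m['m01']])/m['m00']
E
python3 - <<'E'
from m import *
s=cv2.imread("pics/scene0.png");t=cv2.imread("pics/top0.png")
def pl(n,c,z): return np.array([plane(n,p,z)[:2] for p in c])
for k,lo,hi,hs,rs,rt in(("red",(20,170,60),(35,255,255),30,(144,210,165,235),(148,240,175,256)),("blue",(108,140,60),(130,255,255),0,(172,215,196,240),(180,246,205,262))):
    a=mask(s,rs,lo,hi,hs);b=mask(t,rt,lo,hi,hs)
    print(k,"scene bbox",a.min(0),a.max(0),cen(a),"top",b.min(0),b.max(0),cen(b),rect(b))
    P=pl("top",b,.078);print(" top@.078",rect(P), "tri bow", tri(cen(a),cen(b)))
    # top edge of bow in scene: midpoint of upper corners
    r=a[np.argmin(a[:,1]+.0*a[:,0])];print(" uppermost",r)
h=mask(t,(140,228,220,275),(6,120,150),(22,255,255));P=pl("top",h,.03);print("stand",rect(P),cv2.boxPoints(rect(P)))
w=mask(t,(270,190,380,285),(0,0,200),(180,40,255));P=pl("top",w,.075);print("box",rect(P),cv2.boxPoints(rect(P)))
# plate
for n,im,roi in(("top",t,(325,220,358,256)),("scene",s,(330,207,365,231))):
    x0,y0,x1,y1=roi;g=cv2.cvtColor(im[y0:y1,x0:x1],cv2.COLOR_BGR2GRAY)
    print(n);print(g[::1,::1] if n=="scene" else g[8:30,4:30])
E
```

```text
red scene bbox [146.875 215.625] [159.875 231.625] [154.68647826 222.77355072] top [154.125 244.625] [168.375 249.875] [161.05009363 247.21588249] ((161.16827392578125, 247.28366088867188), (14.659680366516113, 4.02038049697876), 11.309930801391602)
 top@.078 ((0.49813079833984375, 0.26518622040748596), (0.0320289321243763, 0.008687020279467106), 79.6808090209961) tri bow (array([0.4993628 , 0.26744036, 0.06392821]), np.float64(0.0023912263088491296))
 uppermost [148.125 215.625]
blue scene bbox [177.375 221.125] [189.875 236.375] [185.16442001 227.17563735] top [184.875 251.625] [198.625 256.625] [191.83363836 254.04245974] ((191.85098266601562, 253.95423889160156), (13.953757286071777, 3.899273157119751), 13.495734214782715)
 top@.078 ((0.4847383499145508, 0.1979483813047409), (0.030406683683395386, 0.008413578383624554), 77.5203857421875) tri bow (array([0.48550215, 0.19852792, 0.06460228]), np.float64(0.003232794064292346))
 uppermost [178.375 221.125]
stand ((0.4917650818824768, 0.23384436964988708), (0.13191820681095123, 0.05146560072898865), 78.46578216552734) [[0.4533632  0.1
[... 5495 characters left out ...]
 244 244 244 243 242 241 240 239 236 234 232 232
  231 228 216 197 184 180 178 179 184 210 235 244 245 245 245 245 245]
 [245 245 245 245 246 246 245 245 245 245 244 244 244 244 244 244 244 244
  243 242 239 235 232 232 232 232 233 236 242 244 245 245 245 245 245]
 [245 245 245 245 246 246 245 245 245 244 245 245 245 245 245 245 245 245
  245 245 244 244 243 244 243 243 243 244 244 245 245 245 245 245 245]
 [246 246 246 245 246 246 246 245 245 245 245 245 245 245 245 245 245 245
  245 245 245 245 245 245 244 245 244 245 245 245 245 245 244 245 245]
 [246 246 245 245 245 246 246 245 245 245 245 245 245 245 245 245 244 244
  244 245 245 245 245 245 245 245 245 245 245 245 244 245 245 245 245]]
```

```bash
cat > kh.py <<'E'
from m import *
def slot(im,roi,lo):
    x0,y0,x1,y1=roi;g=cv2.cvtColor(im[y0:y1,x0:x1],cv2.COLOR_BGR2GRAY).astype(float)
    w=np.clip(lo-g,0,None);ys,xs=np.mgrid[y0:y1,x0:x1];return np.array([(w*xs).sum(),(w*ys).sum()])/w.sum()
E
python3 - <<'E'
from kh import *
s=cv2.imread("pics/scene0.png");t=cv2.imread("pics/top0.png")
a=slot(s,(341,216,354,222),178);b=slot(t,(333,234,345,243),232)
print("slot px",a,b,"top@.078",plane("top",b,.078),"scene@.078",plane("scene",a,.078),"tri",tri(a,b))
g=cv2.cvtColor(t[222:258,322:358],cv2.COLOR_BGR2GRAY);g=cv2.resize(g,None,fx=4,fy=4,interpolation=cv2.INTER_CUBIC)
m=cv2.inRange(g,0,249);m=cv2.morphologyEx(m,cv2.MORPH_CLOSE,np.ones((9,9)))
c=max(cv2.findContours(m,0,1)[0],key=cv2.contourArea).reshape(-1,2);c=(c+.5)/4-.5+np.array([322,222])
P=np.array([plane("top",p,.078)[:2] for p in c]);r=rect(P);print("plate",r,cv2.boxPoints(r))
g=cv2.cvtColor(s[205:232,330:366],cv2.COLOR_BGR2GRAY);g=cv2.resize(g,None,fx=4,fy=4,interpolation=cv2.INTER_CUBIC)
m=cv2.inRange(g,0,215);c=max(cv2.findContours(m,0,1)[0],key=cv2.contourArea).reshape(-1,2);c=(c+.5)/4-.5+np.array([330,205])
P=np.array([plane("scene",p,.078)[:2] for p in c]);r=rect(P);print("plate scene",r,cv2.boxPoints(r))
w=mask(t,(270,190,380,285),(0,0,200),(180,40,255));ap=cv2.approxPolyDP(w.astype(np.float32).reshape(-1,1,2),3,True).reshape(-1,2);print(ap)
from rig import readout
q=readout.get_state();print(q['position'])
E
```

```text
slot px [347.51825843 218.81741573] [338.9200332  238.34532374] top@.078 [ 0.52429152 -0.1238916   0.078     ] scene@.078 [ 0.52213839 -0.12379672  0.078     ] tri (array([ 0.52437729, -0.12402944,  0.07682191]), np.float64(0.00013534330146910118))
plate ((0.5241425037384033, -0.1215725690126419), (0.048447053879499435, 0.04795808345079422), 82.3094482421875) [[ 0.4971375  -0.14236927]
 [ 0.5446642  -0.14878716]
 [ 0.5511475  -0.10077587]
 [ 0.5036208  -0.09435798]]
plate scene ((0.5197824835777283, -0.12205076217651367), (0.04577365517616272, 0.05348220467567444), 81.0119400024414) [[ 0.48979416 -0.14047883]
 [ 0.54261965 -0.14883427]
 [ 0.54977083 -0.10362269]
 [ 0.49694532 -0.09526725]]
[[287.625 198.875]
 [276.625 257.875]
 [358.625 273.375]
 [367.625 213.375]]
[0.17289947 0.54787331 0.19954242]
```

```bash
python3 -m handwheel '[[[0,0,0],[0,0,1],-0.2],[[0,0,0],[0,0,1],-0.2],[[0,0,0],[0,0,1],-0.2],[[0,0,0],[0,0,1],-0.2],[[0,0,0],[0,0,1],-0.2],[[0,0,0],[0,0,1],-0.2],[[0,0,0],[0,0,1],-0.2],[[0,0,0],[0,0,1],-0.2],[[0,0,0],[0,0,1],-0.2],[[0,0,0],[0,0,1],-0.2],[[0,0,0],[0,0,1],-0.2],[[0,0,0],[0,0,1],-0.2],[[0,0,0],[0,0,1],-0.2],[[0,0,0],[0,0,1],-0.2]]' 40
```

```text
clock: 1.85
position: [0.173, 0.548, 0.1998]
ee_rot: [0.0, 0.776, 0.631, -0.001]
contact_force: [-0.5, 0.3, 0.0]
width: 0.0513
gripper_force: 0.0
```

```bash
python3 -m handwheel '[[[-20.9,37.6,0],[0,0,0],-0.2],[[-20.9,37.6,0],[0,0,0],-0.2],[[-20.9,37.6,0],[0,0,0],-0.2],[[-20.9,37.6,0],[0,0,0],-0.2],[[-20.9,37.6,0],[0,0,0],-0.2],[[-20.9,37.6,0],[0,0,0],-0.2],[[-20.9,37.6,0],[0,0,0],-0.2],[[-20.9,37.6,0],[0,0,0],-0.2],[[-20.9,37.6,0],[0,0,0],-0.2],[[-20.9,37.6,0],[0,0,0],-0.2],[[0,0,40],[0,0,0],-0.2],[[0,0,40],[0,0,0],-0.2],[[0,0,0],[0,0,0],-0.2]]'
python3 - <<'E'
from h import *
s=vision.get_image("scene");t=vision.get_image("top")
cv2.imwrite("pics/a.png",np.hstack([cv2.resize(s[120:290,90:260],(400,400)),cv2.resize(t[190:310,120:240],(400,400))]))
E
```

```text
clock: 3.48
position: [0.497, 0.2672, 0.1171]
ee_rot: [-0.001, 0.775, 0.632, -0.004]
contact_force: [0.2, 1.4, -0.3]
width: 0.0512
gripper_force: 0.0
```

View pics/a.png

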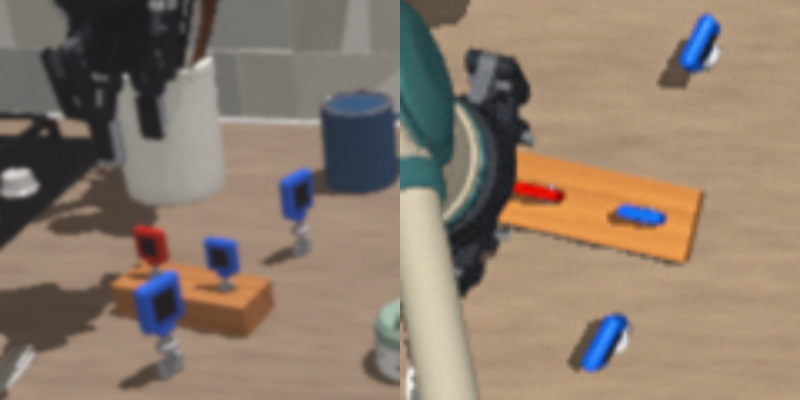

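```bash
python3 -c "
from h import *
print(proj('scene',(.497,.267,.117)),proj('scene',(.4985,.267,.062)))"; python3 -m handwheel '[[[0,1.5,25],[0,0,0],-0.2],[[0,0,25],[0,0,0],-0.2],[[0,0,12],[0,0,0],-0.2],[[0,0,12],[0,0,0],-0.2],[[0,0,0],[0,0,0],-0.2]]'
python3 - <<'E'
from h import *
s=vision.get_image("scene");t=vision.get_image("top")
cv2.imwrite("pics/b.png",np.hstack([cv2.resize(s[150:270,110:230],(400,400)),cv2.resize(t[210:290,130:210],(400,400))]))
E
```

```text
[149.52627093 199.83245299] [154.25861521 223.7959609 ]
clock: 4.2
position: [0.5013, 0.2682, 0.0463]
ee_rot: [-0.0, 0.774, 0.633, -0.0]
contact_force: [0.4, 0.2, -0.1]
width: 0.0511
gripper_force: 0.0
```

View pics/b.png

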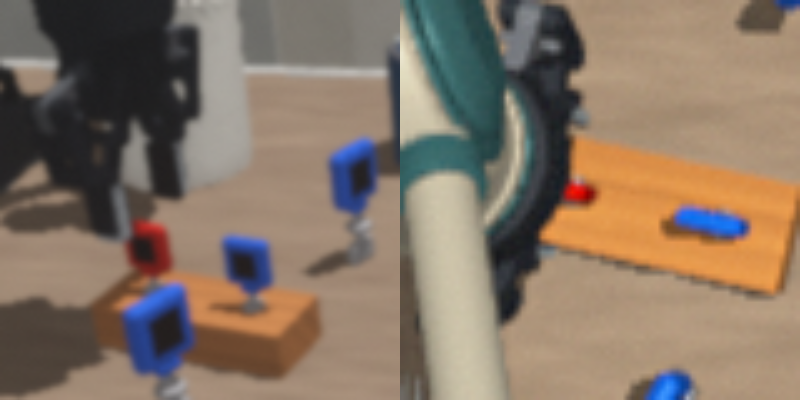

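```bash
python3 -c "
from h import *
for z in(.045,.055,.065,.075): print(z,proj('scene',(.476,.273,z)),proj('scene',(.526,.263,z)),proj('top',(.476,.273,z)),proj('top',(.526,.263,z)))"
```

```text
0.045 [148.24100434 236.46314911] [162.55135982 224.62474829] [160.44865823 257.85385907] [165.99461272 235.70317057]
0.055 [147.41151996 232.16284412] [161.84276712 220.49043268] [159.4377587  257.72794895] [165.04629509 235.35704119]
0.065 [146.57259632 227.81360312] [161.12654333 216.31159315] [158.406325   257.59948126] [164.07885346 235.00393168]
0.075 [145.72407139 223.41458602] [160.40256452 212.08750655] [157.35372505 257.46837725] [163.09170345 234.64362875]
```

Run:
```python
from h import *
s=vision.get_image("scene")
a=cv2.resize(s[170:245,120:200],(800,600)[:2],interpolation=cv2.INTER_CUBIC)
a=cv2.convertScaleAbs(a,alpha=1.6,beta=20)
for z in(.0463,.0653):
    for p in((.4755,.2735),(.5265,.263),(.5013,.2682)):
        u=proj('scene',(*p,z));cv2.circle(a,(int((u[0]+.5-120)*10),int((u[1]+.5-170)*8)),5,(0,255,0) if z<.05 else (0,255,255),2)
cv2.imwrite("pics/c.png",a)
```

```text
(no output)
```

View pics/c.png

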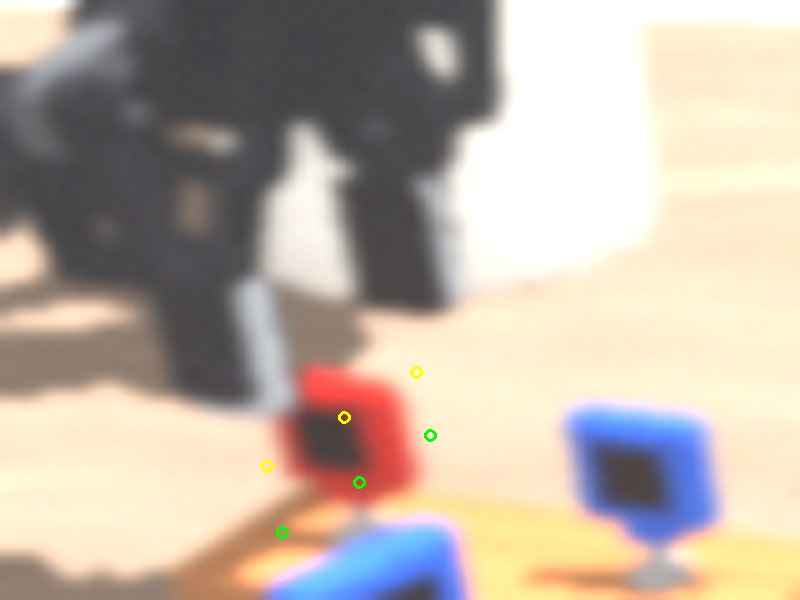

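```bash
python3 -m handwheel '[[[0,0,0],[0,0,0],1],[[0,0,0],[0,0,0],1],[[0,0,0],[0,0,0],1],[[0,0,0],[0,0,0],1],[[0,0,0],[0,0,0],1],[[0,0,0],[0,0,0],1]]' 25;  python3 - <<'E'
from h import *
s=vision.get_image("scene");t=vision.get_image("top")
cv2.imwrite("pics/d.png",np.hstack([cv2.resize(s[180:245,125:190],(400,400),interpolation=cv2.INTER_CUBIC),cv2.resize(t[220:280,140:200],(400,400),interpolation=cv2.INTER_CUBIC)]))
E
```

```text
clock: 5.1
position: [0.5014, 0.2683, 0.0465]
ee_rot: [0.0, 0.775, 0.633, 0.0]
contact_force: [-0.2, 0.4, 2.6]
width: 0.0065
gripper_force: 24.9
```

View pics/d.png

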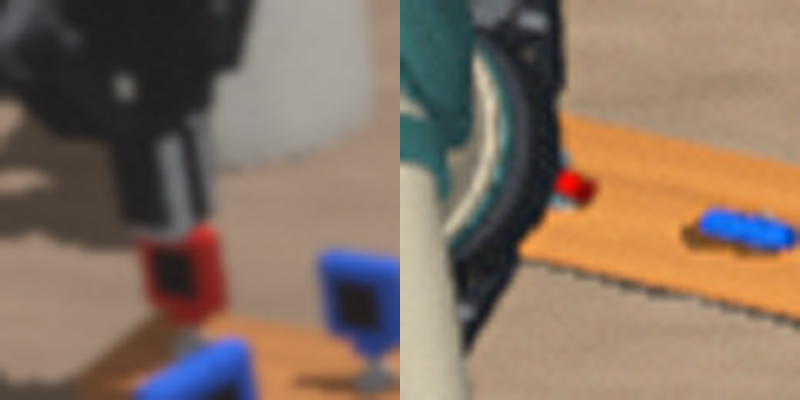

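```bash
python3 -m handwheel '[[[0,0,0],[0,0,0],0.1],[[0,0,0],[0,0,0],0.1],[[0,0,0],[0,0,0],0.1],[[-1.5,0,5],[0,0,0],0.1],[[0,0,5],[0,0,0],0.1],[[0,0,5],[0,0,0],0.1],[[0,0,0],[0,0,0],0.1]]';  python3 - <<'E'
from h import *
s=vision.get_image("scene");t=vision.get_image("top")
cv2.imwrite("pics/e.png",np.hstack([cv2.resize(s[180:245,125:190],(400,400),interpolation=cv2.INTER_CUBIC),cv2.resize(t[220:280,140:200],(400,400),interpolation=cv2.INTER_CUBIC)]))
E
```

```text
clock: 6.08
position: [0.5005, 0.2666, 0.0307]
ee_rot: [-0.0, 0.775, 0.633, -0.001]
contact_force: [-0.8, 0.6, 0.4]
width: 0.0383
gripper_force: 0.0
```

View pics/e.png

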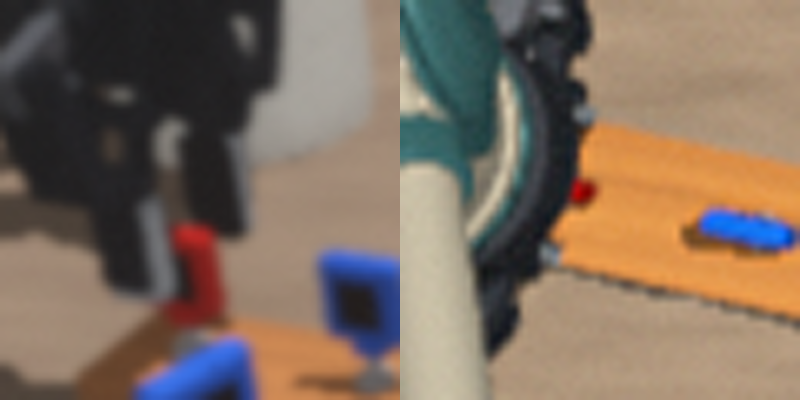

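```bash
python3 -m handwheel '[[[0,0,5],[0,0,0],0.1],[[0,0,5],[0,0,0],0.1],[[0,0,3],[0,0,0],0.1],[[0,0,0],[0,0,0],1],[[0,0,0],[0,0,0],1],[[0,0,0],[0,0,0],1],[[0,0,0],[0,0,0],1],[[0,0,0],[0,0,0],1]]' 60
```

```text
clock: 7.18
position: [0.5007, 0.2667, 0.0183]
ee_rot: [-0.0, 0.775, 0.633, -0.0]
contact_force: [-0.7, 0.6, 0.3]
width: 0.0078
gripper_force: 59.6
```

```bash
python3 -m handwheel '[[[0,0,-8],[0,0,0],1],[[0,0,-12],[0,0,0],1],[[0,0,-20],[0,0,0],1],[[0,0,-20],[0,0,0],1],[[0,0,-20],[0,0,0],1],[[0,0,-20],[0,0,0],1],[[0,0,0],[0,0,0],1]]'
python3 - <<'E'
from m import *
s=vision.get_image("scene");t=vision.get_image("top")
cv2.imwrite("pics/s1.png",s);cv2.imwrite("pics/t1.png",t)
for n,im,lo,hi,hs in(("scene",s,(20,150,50),(35,255,255),30),("top",t,(20,150,50),(35,255,255),30)):
    X=proj(n,(.500,.267,.162)).round().astype(int);print(n,X)
    roi=(X[0]-22,X[1]-22,X[0]+22,X[1]+22)
    c=mask(im,roi,lo,hi,hs);print(c.min(0),c.max(0),cen(c))
E
```

```text
clock: 8.05
position: [0.5028, 0.2673, 0.1209]
ee_rot: [0.001, 0.774, 0.633, 0.003]
contact_force: [0.8, 0.3, 0.5]
width: 0.0078
gripper_force: 59.5
scene [146 178]
[149.125 168.375] [152.875 183.125] [151.13431677 175.23680124]
top [151 244]
[154.375 242.375] [158.375 246.375] [156.12968883 244.37436061]
```

```bash
python3 -m handwheel '[[[-20,5,0],[0,0,0],1],[[-36,9.6,0],[0,0,0],1],[[-36,9.6,0],[0,0,0],1],[[-36,9.6,0],[0,0,0],1],[[-36,9.6,0],[0,0,0],1],[[-36,9.6,0],[0,0,0],1],[[-36,9.6,0],[0,0,0],1],[[-36,9.6,0],[0,0,0],1],[[-36,9.6,0],[0,0,0],1],[[-36,9.6,0],[0,0,0],1],[[-35,9.6,0],[0,0,0],1],[[0,0,0],[0,0,-0.42],1],[[0,0,0],[0,0,0],1]]'
python3 - <<'E'
from m import *
s=vision.get_image("scene");t=vision.get_image("top")
cv2.imwrite("pics/s2.png",s);cv2.imwrite("pics/t2.png",t)
print(proj("scene",(.524,-.124,.16)),proj("scene",(.524,-.124,.078)),proj("top",(.524,-.124,.16)))
cv2.imwrite("pics/f.png",np.hstack([cv2.resize(s[150:240,305:395],(400,400),interpolation=cv2.INTER_CUBIC),cv2.resize(t[200:280,300:380],(400,400),interpolation=cv2.INTER_CUBIC)]))
E
```

```text
clock: 9.78
position: [0.5229, -0.126, 0.1174]
ee_rot: [-0.001, 0.761, 0.649, -0.001]
contact_force: [-0.5, 0.3, -0.1]
width: 0.0083
gripper_force: 59.5
[350.18073058 180.01579074] [347.58142624 218.37757252] [346.03573492 235.58761523]
```

View pics/f.png

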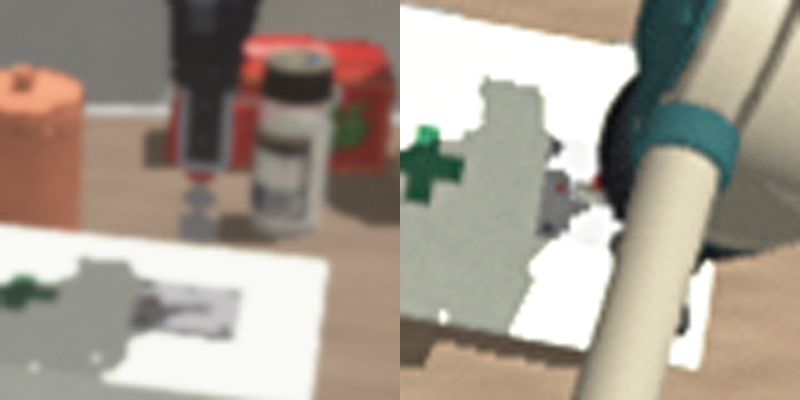

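Run:
```python
from h import *
s=cv2.imread("pics/s2.png");t=cv2.imread("pics/t2.png");np.set_printoptions(linewidth=200)
hsv=cv2.cvtColor(s,cv2.COLOR_BGR2HSV)
print("sat");print(hsv[186:208,340:362,1])
for z in(.110,.122,.129): print(z,proj("scene",(.5207,-.1257,z)),proj("scene",(.5243,-.124,z)))
```

```text
sat
[[ 63  71  94 116  92  43  12   6   3   6   3   7   3   0   3  21  65 122 147 147 135 103]
 [ 66  70  77  86  80  52  32  23  24  19  20  18   8   2   7  27  73 117 132 130 120  91]
 [ 64  65  67  69  69  62  63  68  67  63  63  57  43  33  32  45  72  88  90  89  84  66]
 [ 65  66  66  66  65  66  74  94 111 115 116 112  93  71  60  60  67  70  68  69  66  55]
 [ 66  66  67  65  66  66  71  83  99 105 109 111  97  79  69  65  65  65  65  66  65  53]
 [ 65  64  65  65  66  65  65  67  66  58  56  67  75  71  66  66  64  66  66  65  63  53]
 [ 65  65  65  65  65  66  58  52  42  26  26  43  58  64  66  66  65  65  66  65  64  51]
 [ 67  67  66  66  66  63  54  35  23  14  14  26  44  57  62  65  65  65  65  64  61  51]
 [ 66  68  68  66  67  63  47  26  14   7   7  14  30  48  61  63  65  65  65  63  62  50]
 [ 66  67  66  66  67  63  52  35  18   9   9  16  31  52  61  66  67  65  66  65  63  52]
 [ 65  68  67  66  66  65  61  49  31  13  20  32  46  57  65  67  67  66  67  66  61  53]
 [ 67  68  67  67  66  63  59  50  34  18  25  41  54  60  63  66  68  68  67  65  62  51]
 [ 6
[... 391 characters left out ...]
11   9   5   9   9  14  27  43  57  59  60  61  59  58  57]
 [ 53  56  58  59  55  42  29  20  19  15  13  15  22  38  53  59  58  61  61  62  62  61]
 [ 27  29  31  35  35  33  32  31  30  29  30  30  34  46  55  55  59  61  61  62  64  64]
 [  6   7   7  10  11  13  17  20  21  21  21  24  25  31  33  35  38  47  50  52  55  57]
 [  4   3   4   4   4   5   5   5   6   7   7   6   7  10  10  12  17  24  26  28  29  31]
 [  3   3   3   4   4   4   4   4   4   4   4   4   4   4   5   5   5   7   7   7   7   9]]
0.11 [349.5340944  204.61989386] [348.55911592 203.77650946]
0.122 [349.92138466 199.01075131] [348.93776555 198.18700473]
0.129 [350.14984807 195.7019053 ] [349.16112044 194.88991128]
```

```bash
python3 -m handwheel '[[[0,0,10],[0,0,0],1],[[0,0,10],[0,0,0],1],[[0,0,0],[0,0,0],1],[[0,0,0],[0,0,0],1]]'
python3 - <<'E'
from rig import readout
s=readout.get_state();print(s['position'],s['contact_force'],s['moment'])
E
```

```text
clock: 10.38
position: [0.5243, -0.1247, 0.0981]
ee_rot: [-0.0, 0.76, 0.65, -0.0]
contact_force: [-0.6, 0.6, 0.6]
width: 0.0082
gripper_force: 59.5
[ 0.52430252 -0.12465586  0.09812705] [-0.61156393  0.60371466  0.64496329] [ 0.0467668  -0.02254932 -0.0029282 ]
```

Run:
```python
from h import *
s=vision.get_image("scene");np.set_printoptions(linewidth=200);cv2.imwrite("pics/s3.png",s)
for z in(.091,.097,.103,.110): print(z,proj("scene",(.5243,-.124,z)))
print(cv2.cvtColor(s,cv2.COLOR_BGR2GRAY)[196:224,340:360])
print(cv2.cvtColor(s,cv2.COLOR_BGR2HSV)[196:208,340:360,1])
```

```text
0.091 [347.97031178 212.46824783]
0.097 [348.15485027 209.74414961]
0.103 [348.3406755  207.00105703]
0.11 [348.55911592 203.77650946]
[[145 138 129 125 123 113 104  99  98  98  99 100 105 110 107 104 117 133 142 143]
 [148 145 143 142 136 120 105 100  97  98 103 109 116 117 110 107 116 126 130 131]
 [148 147 147 146 141 125 105  91  86  85  88  99 113 114 104  96  98 100 101 103]
 [146 146 146 146 144 135 119 102  90  84  80  85  94  96  88  82  81  80  82  83]
 [146 146 146 146 144 139 128 112 102  94  86  82  82  81  80  78  77  77  77  79]
 [145 145 147 144 139 130 120 110 106 101  94  86  80  77  79  78  78  78  78  77]
 [147 144 144 141 133 119 109 104 104 103  98  93  88  82  79  77  78  78  77  77]
 [163 157 154 150 140 125 111 106 105 103 105 104 101  97  89  84  81  81  82  80]
 [210 204 198 190 180 165 145 122 112 112 120 130 137 133 122 113 109 105 104 103]
 [242 241 239 232 222 208 182 144 124 140 168 187 196 191 184 179 169 157 151 147]
 [249 249 247 241 226 206 179 143 132 164 207 229 235 235 234 233 226 216 209 205]
 [249 249 248 238 204 165 142 122 121 152 194 224 23
[... 1656 characters left out ...]
96  76  64  62  67  64  62  64  61]
 [ 68  67  68  67  68  65  64  55  47  50  63  67  66  62  60  62  62  60  62  62]
 [ 67  67  66  66  64  55  43  29  19  17  26  38  49  59  59  62  59  62  59  60]
 [ 65  66  68  65  59  43  27  14   7   7  13  23  41  57  59  62  62  62  62  62]
 [ 53  56  59  58  52  36  16   7   5   7  12  21  44  60  62  60  62  59  59  63]
 [ 26  29  32  34  35  28  19  10   7  11  19  32  48  56  57  56  60  59  64  64]
 [  6   7   9  10  18  17  15  14  10  13  18  21  28  31  34  34  38  47  50  53]
 [  4   4   5   6  10  14  13  11  10   9  11   8   8  10  11  11  18  24  26  28]
 [  3   3   4   6  11  11   9  10   8   7   8   8   6   5   5   5   5   6   7   7]]
```

```bash
python3 -m handwheel '[[[-0.9,1.1,3],[0,0,0],1],[[0,0,4],[0,0,0],1],[[0,0,3],[0,0,0],1],[[0,0,2],[0,0,0],1],[[0,0,2],[0,0,0],1],[[0,0,0],[0,0,0],1]]' 80; python3 -c "
from rig import readout
s=readout.get_state();print(s['position'],s['contact_force'],s['moment'])"
```

```text
clock: 11.18
position: [0.5251, -0.1258, 0.0841]
ee_rot: [-0.0, 0.76, 0.649, -0.0]
contact_force: [0.9, 0.4, 0.2]
width: 0.0076
gripper_force: 82.1
[ 0.52509418 -0.12583259  0.0841168 ] [0.90714408 0.40516705 0.24745262] [ 0.00811916 -0.01614349  0.01540549]
```

```bash
python3 -m handwheel '[[[0,0,1.5],[0,0,0],1],[[0,0,1.5],[0,0,0],1],[[0,0,0],[0,0,0],1]]'; python3 -m handwheel '[[[0,0,1.5],[0,0,0],1],[[0,0,0],[0,0,0],1]]'; python3 -c "
from rig import readout
s=readout.get_state();print(s['position'],s['contact_force'],s['moment'])"
```

```text
clock: 11.55
position: [0.5249, -0.1255, 0.0811]
ee_rot: [-0.0, 0.76, 0.649, 0.0]
contact_force: [0.3, 0.2, 0.2]
width: 0.0079
gripper_force: 82.4
clock: 11.8
position: [0.5249, -0.1255, 0.0796]
ee_rot: [-0.0, 0.76, 0.649, 0.0]
contact_force: [-1.5, 1.3, -0.6]
width: 0.0076
gripper_force: 82.5
[ 0.52493996 -0.12553107  0.07956795] [-1.5087473   1.25096114 -0.64773894] [0.39147313 0.19573856 0.01969536]
```

```bash
for i in 1; do python3 -m handwheel '[[[0,0,1.5],[0,0,0],1],[[0,0,0],[0,0,0],1]]'; python3 -m handwheel '[[[0,0,1.5],[0,0,0],1],[[0,0,0],[0,0,0],1]]'; done; python3 -c "
from rig import readout
s=readout.get_state();print(s['position'],s['contact_force'],s['moment'])"
```

```text
clock: 12.05
position: [0.5249, -0.1256, 0.0781]
ee_rot: [-0.0, 0.76, 0.649, 0.0]
contact_force: [-0.4, 2.1, 1.5]
width: 0.0078
gripper_force: 82.6
clock: 12.3
position: [0.5249, -0.1256, 0.0766]
ee_rot: [-0.0, 0.76, 0.649, 0.0]
contact_force: [-1.9, 3.3, 1.6]
width: 0.0077
gripper_force: 82.7
[ 0.52493525 -0.12558992  0.07664498] [-1.93579402  3.32400317  1.64144506] [0.5450772  0.37533994 0.03169199]
```

```bash
python3 -m handwheel '[[[0.7,-0.5,0],[0,0,0],1],[[0,0,1.5],[0,0,0],1],[[0,0,0],[0,0,0],1]]'; python3 -m handwheel '[[[0,0,1.5],[0,0,0],1],[[0,0,0],[0,0,0],1]]';python3 -c "
from rig import readout
s=readout.get_state();print(s['position'],s['contact_force'],s['moment'])"
```

```text
clock: 12.68
position: [0.5249, -0.1254, 0.0753]
ee_rot: [0.0, 0.76, 0.649, -0.0]
contact_force: [-1.5, 1.4, 2.0]
width: 0.0079
gripper_force: 82.8
clock: 12.92
position: [0.5247, -0.1254, 0.0744]
ee_rot: [0.0, 0.76, 0.65, -0.0]
contact_force: [-3.1, 1.8, 5.9]
width: 0.0075
gripper_force: 83.4
[ 0.52466652 -0.12539013  0.07444034] [-3.14453187  1.77799956  5.9073926 ] [ 0.22484271  0.6233585  -0.02421377]
```

```bash
python3 -m handwheel '[[[0.4,-0.8,1],[0.4,0,0],1],[[0,0,1],[-0.8,0,0],1],[[0,0,1],[0.8,0,0],1],[[0,0,0],[-0.4,0,0],1],[[0,0,0],[0,0,0],1]]' 100; python3 -c "
from rig import readout
s=readout.get_state();print(s['position'],s['contact_force'],s['moment'])"
```

```text
clock: 13.55
position: [0.5241, -0.125, 0.0708]
ee_rot: [0.001, 0.76, 0.649, 0.0]
contact_force: [-0.6, -0.5, -0.0]
width: 0.0072
gripper_force: 101.7
[ 0.52413845 -0.12499575  0.07084385] [-0.58313529 -0.48449594 -0.03815748] [0.05052989 0.2426234  0.01241596]
```

```bash
python3 -m handwheel '[[[0,0,1],[0.4,0,0],1],[[0,0,1],[-0.8,0,0],1],[[0,0,1],[0.8,0,0],1],[[0,0,0],[-0.4,0,0],1],[[0,0,0],[0,0,0],1]]'; python3 -c "
from rig import readout
s=readout.get_state();print(s['position'],s['contact_force'],s['moment'])"
```

```text
clock: 14.18
position: [0.524, -0.1248, 0.0676]
ee_rot: [0.0, 0.76, 0.649, -0.0]
contact_force: [-0.8, 0.6, -1.4]
width: 0.0071
gripper_force: 102.4
[ 0.52402538 -0.12475613  0.06760715] [-0.81764994  0.60846827 -1.44466921] [ 0.03460711  0.19423802 -0.04067434]
```

```bash
python3 -m handwheel '[[[0,0,1],[0.4,0,0],1],[[0,0,1],[-0.8,0,0],1],[[0,0,1],[0.8,0,0],1],[[0,0,0],[-0.4,0,0],1],[[0,0,0],[0,0,0],1]]'; python3 -c "
from rig import readout
s=readout.get_state();print(s['position'],s['contact_force'],s['moment'])"
```

```text
clock: 14.8
position: [0.5243, -0.125, 0.0661]
ee_rot: [0.001, 0.76, 0.649, 0.0]
contact_force: [-3.5, -0.2, 7.5]
width: 0.0078
gripper_force: 103.8
[ 0.52427965 -0.12502314  0.06614096] [-3.54496335 -0.15247579  7.54724147] [0.09076366 0.65422989 0.06824874]
```

```bash
python3 -m handwheel '[[[0,-0.5,1],[0.4,0,0],1],[[0,0,1],[-0.8,0,0],1],[[0,0,0],[0.8,0,0],1],[[0,0,0],[-0.4,0,0],1],[[0,0,0],[0,0,0],1]]'; python3 -c "
from rig import readout
s=readout.get_state();print(s['position'],s['contact_force'],s['moment'])"
```

```text
clock: 15.42
position: [0.5244, -0.1251, 0.066]
ee_rot: [0.001, 0.76, 0.649, 0.001]
contact_force: [-5.1, 0.9, 17.1]
width: 0.0074
gripper_force: 105.5
[ 0.5243943  -0.12507607  0.0659733 ] [-5.05554309  0.87925599 17.11077616] [ 0.26012686  0.96054492 -0.03397491]
```

```bash
python3 -m handwheel '[[[0.1,-0.6,-0.6],[0,0,0],1],[[0,0,0],[0,0,0.7],1],[[0,0,0],[0,0,0.7],1],[[0,0,0],[0,0,0.7],1],[[0,0,0],[0,0,0.7],1],[[0,0,0],[0,0,0],1]]' 120; python3 -c "
from rig import readout
s=readout.get_state();print(s['position'],s['contact_force'],s['moment'])"
```

```text
clock: 16.18
position: [0.5238, -0.1247, 0.0661]
ee_rot: [0.001, 0.847, 0.531, 0.001]
contact_force: [-5.1, 1.8, 14.7]
width: 0.0072
gripper_force: 117.9
[ 0.52383586 -0.12469551  0.0660518 ] [-5.07773117  1.8371467  14.71741017] [0.36548411 0.9049686  0.04928166]
```

```bash
python3 -m handwheel '[[[-0.1,-0.6,0],[0,0,0.8],1],[[0,0,0],[0,0,0.8],1],[[0,0,0],[0,0,0.8],1],[[0,0,0],[0,0,0.8],1],[[0,0,0],[0,0,0.8],1],[[0,0,0],[0,0,0],1]]'; python3 -c "
from rig import readout
s=readout.get_state();print(s['position'],s['contact_force'],s['moment'],s['qpos'])"
```

```text
clock: 16.92
position: [0.5233, -0.1244, 0.0661]
ee_rot: [0.001, 0.939, 0.344, 0.001]
contact_force: [-5.6, 2.1, 15.6]
width: 0.0071
gripper_force: 117.8
[ 0.5232852  -0.12435142  0.06606537] [-5.56150613  2.13834856 15.57218871] [0.47036787 0.84673689 0.12762359] [-3.62748022e-01  3.30753286e-01  1.78762755e+00  7.63077104e-05
  1.02124834e+00  5.06679162e-01]
```

```bash
python3 -m handwheel '[[[-0.3,-0.8,-0.4],[0,0,0.8],1],[[0,0,0],[0,0,0.8],1],[[0,0,0],[0,0,0.8],1],[[0,0,0],[0,0,0.8],1],[[0,0,0],[0,0,0],1]]'; python3 -c "
from rig import readout
s=readout.get_state();print(s['position'],s['contact_force'],s['moment'])"
```

```text
clock: 17.55
position: [0.5229, -0.1239, 0.0661]
ee_rot: [0.0, 0.983, 0.182, 0.001]
contact_force: [-3.0, 3.0, 12.7]
width: 0.0069
gripper_force: 117.7
[ 0.52294665 -0.12394316  0.06609225] [-3.00240449  3.01610734 12.69803503] [0.3359527  0.59609278 0.07402065]
```

```bash
python3 -m handwheel '[[[-0.1,-0.5,0],[0,0,0.8],1],[[0,0,0],[0,0,0.8],1],[[0,0,0],[0,0,0.8],1],[[0,0,0],[0,0,0.8],1],[[0,0,0],[0,0,0.8],1],[[0,0,0],[0,0,0],1]]'; python3 -c "
from rig import readout
s=readout.get_state();print(s['position'],s['contact_force'],s['moment'])"
```

```text
clock: 18.3
position: [0.5228, -0.1234, 0.0661]
ee_rot: [0.0, 1.0, -0.026, 0.001]
contact_force: [-2.9, 2.1, 13.2]
width: 0.0068
gripper_force: 117.8
[ 0.52275631 -0.12336575  0.0660969 ] [-2.86168483  2.07205205 13.20272651] [0.4433005  0.575755   0.16275103]
```

```bash
python3 -m handwheel '[[[0,0,0],[0,0,0.8],1],[[0,0,0],[0,0,0.8],1],[[0,0,0],[0,0,0],1],[[0,0,0],[0,0,0],1]]'
python3 - <<'E'
from rig import readout
from h import *
s=readout.get_state();print(s['position'],s['contact_force'],s['moment'],s['ee_rot'],s['qpos'][5])
s=vision.get_image("scene");t=vision.get_image("top")
cv2.imwrite("pics/g.png",np.hstack([cv2.resize(s[160:240,310:390],(400,400),interpolation=cv2.INTER_CUBIC),cv2.resize(t[200:280,300:380],(400,400),interpolation=cv2.INTER_CUBIC)]))
E
```

```text
clock: 18.8
position: [0.5227, -0.1231, 0.0661]
ee_rot: [-0.0, 0.994, -0.11, 0.001]
contact_force: [-2.7, 3.6, 12.1]
width: 0.0071
gripper_force: 117.9
[ 0.52272445 -0.12310023  0.06608732] [-2.69209464  3.60470019 12.07007622] [0.60075522 0.60734437 0.10437305] [-2.30510727e-04  9.93950848e-01 -1.09817909e-01  1.29786205e-03] 1.428518150811972
```

View pics/g.png

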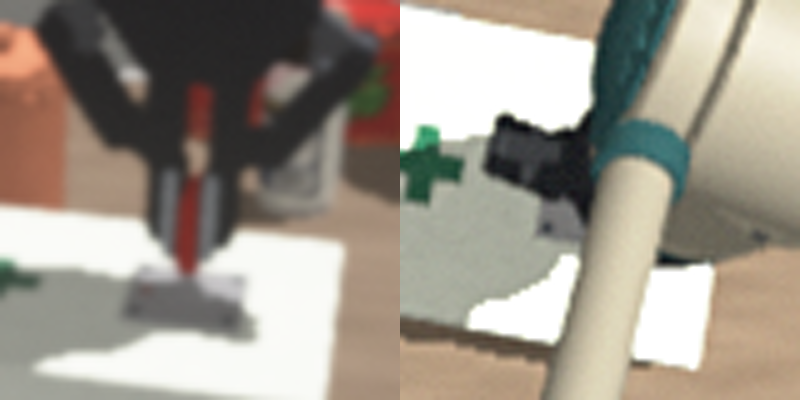

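```bash
python3 -m handwheel '[[[0,0,0],[0,0,0.6],1],[[0,0,0],[0,0,0.6],1],[[0,0,0],[0,0,0],1],[[0,0,0],[0,0,0],1]]'; python3 -c "
from rig import readout
s=readout.get_state();print(s['position'],s['contact_force'],s['moment'],s['ee_rot'],s['qpos'][5])"
```

```text
clock: 19.4
position: [0.5228, -0.123, 0.0661]
ee_rot: [-0.0, 0.985, -0.171, 0.001]
contact_force: [-2.9, 3.0, 13.0]
width: 0.0075
gripper_force: 117.9
[ 0.52277234 -0.1229832   0.06607136] [-2.90973036  3.01509824 12.96693774] [0.63857863 0.48509831 0.43287627] [-3.04193830e-04  9.85190157e-01 -1.71460054e-01  1.30850728e-03] 1.5533032555563329
```

```bash
python3 -m handwheel '[[[0,0,0],[0,0,-0.4],1],[[0,0,0],[0,0,0],1],[[0,0,0],[0,0,0],1],[[0,0,0],[0,0,0],1]]'; python3 -c "
from rig import readout,manip
s=readout.get_state();print(s['position'],s['contact_force'],s['moment'],s['ee_rot'],s['gripper_force'])
print(manip.sign_off())"
```

```text
clock: 19.9
position: [0.5228, -0.123, 0.0661]
ee_rot: [-0.0, 0.989, -0.151, 0.001]
contact_force: [-2.5, 2.3, 12.5]
width: 0.007
gripper_force: 117.8
[ 0.52284526 -0.12304746  0.06609381] [-2.45373014  2.26098567 12.4893602 ] [0.67830737 0.52262569 0.20030544] [-3.07236870e-04  9.88509984e-01 -1.51148817e-01  1.39707149e-03] 117.82374501228333
the job is handed in; nothing more can be done
None
```

The red key is in the lid lock, fully home as far as the readings show, turned clockwise to the stop and still held in the grip; I handed the job in at 19.9 s, and no verdict came back.

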